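# Load head bolts into a V-groove length-check fixture and clamp them

## Task

Get the head bolts ready for their stretch check: lay a spare bolt from the worktop in each groove of the fixture that is still empty, head towards the front, and push every bolt in the fixture, also those that were already there, along its groove until its tip touches the end stop. Only when all five are home, swing the clamp fully down onto them; spare bolts left over stay on the worktop. Do not knock the gear, the core plug or the piston pin aside.

Things in the scene. Friction and masses are not known exactly. Their poses are not given: they have to be found in the camera images.
- fixture: checking fixture, fixed: aluminium base plate, 14 mm thick, x = -120 to +50 mm, 252 mm wide, with two steel cross rails that carry five parallel V-grooves (90 degrees, 12 mm deep, 42 mm apart, rail tops 48 mm high). Origin on the worktop under the middle of the end stop's face; x axis along the grooves towards the stop, z up
- gap (a point): middle of the open gap between the two rails, fixture x = -85 mm, 46 mm above the worktop: the front rail spans fixture x = -121 to -108 mm, the rear rail -62 to 0 mm; in between fingers can straddle a bolt down to the base plate. A seated bolt's head hangs free in front of the front rail
- stop (a point): middle of the end stop's face, fixture x = 0, 46 mm above the worktop (height of the axis of a seated bolt). The stop is a steel wall across all grooves; at its top a 6 mm thick lip reaches back over the grooves to fixture x = -16 mm, its underside 61 mm high, 8 mm above a seated shank
- clamp (a joint): angle of the clamp frame in rad: 0 = down, its cross bar lying on the shanks 40 mm in front of the stop (limit -0.02; a bolt not down in its groove keeps it up), 1.55 = swung up as far as it goes; friction in its hinge (0.2 N m) holds it at any angle
- knob (a point): centre of the clamp's black ball knob, 28 mm diameter, on a thin stem at the middle of its cross bar; swings in the fixture's x-z plane about the clamp hinge, radius 95 mm, up and towards the stop as the clamp opens; with the clamp down it is 88 mm from the hinge towards fixture -x and 35 mm above it
- clamp_hinge (a point): middle of the clamp's hinge axis (parallel to fixture y), fixed, 70 mm above the worktop and 26 mm beyond the stop face
- home_1 (a point): groove 1 (1 to 5 in the direction of fixture +y): the point where the origin of a bolt in this groove is when its tip touches the stop; on the groove's axis, 46 mm above the worktop, 69 mm from the stop face
- home_2 (a point): groove 2 (1 to 5 in the direction of fixture +y): the point where the origin of a bolt in this groove is when its tip touches the stop; on the groove's axis, 46 mm above the worktop, 69 mm from the stop face
- home_3 (a point): groove 3 (1 to 5 in the direction of fixture +y): the point where the origin of a bolt in this groove is when its tip touches the stop; on the groove's axis, 46 mm above the worktop, 69 mm from the stop face
- home_4 (a point): groove 4 (1 to 5 in the direction of fixture +y): the point where the origin of a bolt in this groove is when its tip touches the stop; on the groove's axis, 46 mm above the worktop, 69 mm from the stop face
- home_5 (a point): groove 5 (1 to 5 in the direction of fixture +y): the point where the origin of a bolt in this groove is when its tip touches the stop; on the groove's axis, 46 mm above the worktop, 69 mm from the stop face
- bolt_1: dark steel hexagon-head bolt, 138 mm long, about 0.2 kg: round shank 14 mm thick, 125 mm long; head 13 mm long, 22 mm across flats. Origin on its axis midway between its ends; x axis from head to tip (head x = -69 to -56 mm, shank to +69; centre of mass x = -10). In a groove, on the worktop (axis 7 to 11 mm high, tip pointing away from the robot), or absent
- bolt_2: dark steel hexagon-head bolt, 138 mm long, about 0.2 kg: round shank 14 mm thick, 125 mm long; head 13 mm long, 22 mm across flats. Origin on its axis midway between its ends; x axis from head to tip (head x = -69 to -56 mm, shank to +69; centre of mass x = -10). In a groove, on the worktop (axis 7 to 11 mm high, tip pointing away from the robot), or absent
- bolt_3: dark steel hexagon-head bolt, 138 mm long, about 0.2 kg: round shank 14 mm thick, 125 mm long; head 13 mm long, 22 mm across flats. Origin on its axis midway between its ends; x axis from head to tip (head x = -69 to -56 mm, shank to +69; centre of mass x = -10). In a groove, on the worktop (axis 7 to 11 mm high, tip pointing away from the robot), or absent
- bolt_4: dark steel hexagon-head bolt, 138 mm long, about 0.2 kg: round shank 14 mm thick, 125 mm long; head 13 mm long, 22 mm across flats. Origin on its axis midway between its ends; x axis from head to tip (head x = -69 to -56 mm, shank to +69; centre of mass x = -10). In a groove, on the worktop (axis 7 to 11 mm high, tip pointing away from the robot), or absent
- bolt_5: dark steel hexagon-head bolt, 138 mm long, about 0.2 kg: round shank 14 mm thick, 125 mm long; head 13 mm long, 22 mm across flats. Origin on its axis midway between its ends; x axis from head to tip (head x = -69 to -56 mm, shank to +69; centre of mass x = -10). In a groove, on the worktop (axis 7 to 11 mm high, tip pointing away from the robot), or absent
- bolt_6: dark steel hexagon-head bolt, 138 mm long, about 0.2 kg: round shank 14 mm thick, 125 mm long; head 13 mm long, 22 mm across flats. Origin on its axis midway between its ends; x axis from head to tip (head x = -69 to -56 mm, shank to +69; centre of mass x = -10). In a groove, on the worktop (axis 7 to 11 mm high, tip pointing away from the robot), or absent
- bolt_7: dark steel hexagon-head bolt, 138 mm long, about 0.2 kg: round shank 14 mm thick, 125 mm long; head 13 mm long, 22 mm across flats. Origin on its axis midway between its ends; x axis from head to tip (head x = -69 to -56 mm, shank to +69; centre of mass x = -10). In a groove, on the worktop (axis 7 to 11 mm high, tip pointing away from the robot), or absent
- bolt_8: dark steel hexagon-head bolt, 138 mm long, about 0.2 kg: round shank 14 mm thick, 125 mm long; head 13 mm long, 22 mm across flats. Origin on its axis midway between its ends; x axis from head to tip (head x = -69 to -56 mm, shank to +69; centre of mass x = -10). In a groove, on the worktop (axis 7 to 11 mm high, tip pointing away from the robot), or absent
- bolt_9: dark steel hexagon-head bolt, 138 mm long, about 0.2 kg: round shank 14 mm thick, 125 mm long; head 13 mm long, 22 mm across flats. Origin on its axis midway between its ends; x axis from head to tip (head x = -69 to -56 mm, shank to +69; centre of mass x = -10). In a groove, on the worktop (axis 7 to 11 mm high, tip pointing away from the robot), or absent
- gear: loose small gear lying flat, a bystander, 60 mm diameter, 16 mm high; origin under its middle
- plug: loose pressed core plug (a shallow metal cup with a black ring) lying flat, a bystander, 58 mm diameter, 20 mm high; origin under its middle
- pin: loose piston pin (short bright tube) standing upright, a bystander, 26 mm diameter, 60 mm tall; origin under its middle

How it is judged:
By the outcome, as a careful person would: the job done as asked, in the order asked, and still so for the second after the job is handed in, with the robot touching nothing.
Of bolt_1, bolt_2, bolt_3, bolt_4, bolt_5 only 1 to 2 are there at a start; the rules pass over those that are not, and their reading is None.
At some moment in a run one of bolt_1, bolt_2, bolt_3, bolt_4, bolt_5, bolt_6, bolt_7, bolt_8, bolt_9 may be knocked a few centimetres aside while the robot is not near it.
Once in a run the grip may slacken for a moment while it holds something.
It also fails if it takes over 208 s, if anything falls off the work surface, if the arm or the gripper's body presses on something with over 40 N, if the wrist force passes 120 N, or if a joint passes its speed limit or range.

## Robot

A 6-joint arm with a two-finger parallel gripper is mounted at the origin on a cart in front of the work surface, level with it; the furniture and walls round the work are solid. World frame = base frame: x ahead of the robot, y to its left, z up, the work surface at z = 0. Lengths are in m, angles in degrees, forces in N, time in s.
With the tool pointing down it reaches from about 0.325 to 0.85 m from the base axis. Payload 15.5 kg.
Tool frame: the origin (TCP) lies midway between the tips of the shut fingers; the grasp point (between the pads) lies 19 mm behind it; z points along the fingers, y is the line along which they close (so a half turn about z gives the same grasp; the last joint's range is limited). The gripper opens to 91 mm and grips with 3 to 60 N. Pads are 32 mm wide; open, the fingers measure 118 mm over their backs; the gripper's body (76 mm by 178 mm) begins 60 mm behind the grasp point.
Start: joints at [40.021, 28.281, 77.091, -0, 74.628, -5.472], TCP at [0.438, 0.446, 0.214] pointing down, gripper open.
Joint ranges: [-166.48, 166.48], [-47.26, 123.95], [12.59, 153.08], [-70.14, 250.14], [6.76, 159.57], [-176.63, 176.63]. Speed limits (degrees/s): [108.29, 108.29, 147.25, 172.46, 172.46, 172.46].

## Interface

Orientations are given as a 3x3 rotation matrix whose columns are the frame's x, y, z axes.
In Python, from bench import ctrl gives the robot as it stands. The module is installed in compiled form; this text tells all that it offers. Calls block until the motion is done:
- ctrl.goto(position, orientation): joint-space move of the TCP to a pose.
- ctrl.move_l(position, vel=0.15, ori=None, contact_N=None): straight line of the TCP; ori=None keeps the orientation; vel is the mean speed in m/s. With contact_N (N) it stops when the force on the tool has changed by that much, and returns True; else False.
- ctrl.movej(angles): joint-space move.
- ctrl.command_gripper(opening): opening from 0.0 (shut) to 1.0 (fully open); the grip force is fixed at half the most; returns when the fingers have stopped.
- ctrl.sleep(seconds).
- ctrl.ik(position, orientation): joint angles nearest the present ones, or None.
- ctrl.read_camera(name): name is "scene" or "top" or "wrist"; returns the picture (420x560x3 uint8, blue, green, red); there is no depth.
- ctrl.camera_params(name): a dict with "fx", "fy", "cx", "cy" (pixels), "pose" (4x4, takes a point from camera to world coordinates); the wrist camera has in their place "T_tool_cam" (4x4, takes a point from camera to tool coordinates, whose origin is the TCP and whose axes are the flange's). Camera axes: x right, y up, looking along -z (the intrinsics and any distortion apply to the point x, -y, -z); pixel columns grow to the right and rows downward; lengths in m; the calibration is good to about 2 mm. The wrist camera is an equidistant fisheye: a pixel r from the principal point sees the ray r / f radians off the axis. A picture is of the moment at which its call begins: read the wrist's pose just before it. camera_params takes no time and is no camera call.
A pose or a line that the arm cannot do raises ctrl.MotionError and nothing moves.
- ctrl.sign_off(): hands the job in; it is judged then, once.
Readings, each from a call of its own:
- ctrl.current_t(): time.
- ctrl.current_q(): joint angles.
- ctrl.current_dq(): joint speeds.
- ctrl.current_effort(): joint torques, N m.
- ctrl.current_tool_pos(): TCP position.
- ctrl.current_eef_rot(): TCP orientation.
- ctrl.current_contact_force(): force on the tool from outside, world axes, zero at the start.
- ctrl.current_wrist_torque(): the same for the moment, N m.
- ctrl.current_grip_width(): opening from 0.0 (shut) to 1.0 (fully open).
- ctrl.current_grasp_force(): force on a finger pad.
Only numpy, scipy, OpenCV 4.12 (cv2) and the standard library are available. Lean on these libraries where they do the work, as an engineer would, in place of code of your own. Each camera call takes 0.05 s, during which the arm holds its last target. There are 200 camera calls.

## Working session

There is one attempt and no reset: what is moved stays moved. The work goes in short steps, each a Python script; the robot and the scene stay as the last script left them, time stands still between calls to the robot, and variables do not carry over. Pictures are saved under pics/ and viewed, at most 14 in all, crops included, and the job is handed in when it is done.

```bash
ls && mkdir -p pics && python3 - <<'E'
from bench import ctrl
import cv2, numpy as np
np.set_printoptions(precision=4,suppress=True)
for n in ("scene","top"):
    cv2.imwrite(f"pics/{n}0.png",ctrl.read_camera(n)); print(n,ctrl.camera_params(n))
print(ctrl.camera_params("wrist"),ctrl.current_t(),ctrl.current_eef_rot())
E
```

```text
pics
scene {'fx': 421.5382789656396, 'fy': 421.5382789656396, 'cx': 289.0734490955841, 'cy': 203.86511836860188, 'pose': array([[-0.8655, -0.4114,  0.2857,  0.8488],
       [ 0.5009, -0.7068,  0.4996,  0.6575],
       [-0.0036,  0.5755,  0.8178,  1.163 ],
       [ 0.    ,  0.    ,  0.    ,  1.    ]])}
top {'fx': 436.29238886468687, 'fy': 436.29238886468687, 'cx': 278.13458381022997, 'cy': 207.66587772976428, 'pose': array([[-0.2221,  0.9376, -0.2675,  0.1977],
       [-0.975 , -0.2136,  0.0608,  0.0857],
       [-0.0001,  0.2743,  0.9616,  1.1685],
       [ 0.    ,  0.    ,  0.    ,  1.    ]])}
{'fx': 325.19226210127806, 'fy': 325.19226210127806, 'cx': 280.81226011315914, 'cy': 216.19076275608407, 'T_tool_cam': array([[-0.0012,  0.9555,  0.2951,  0.0837],
       [ 1.    ,  0.0012,  0.0002,  0.0001],
       [-0.0002,  0.2951, -0.9555, -0.1702],
       [ 0.    ,  0.    ,  0.    ,  1.    ]])} 0.1 [[-0.7132  0.701  -0.0008]
 [ 0.701   0.7132 -0.0007]
 [ 0.0001 -0.001  -1.    ]]
```

View pics/top0.png

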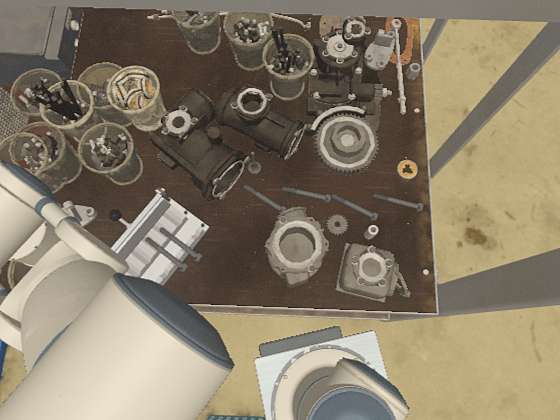

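View pics/scene0.png

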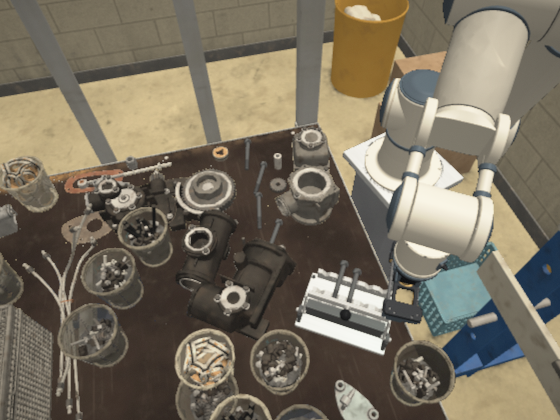

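The top view shows four spare bolts lying at about (265,197), (306,194), (355,207) and (398,202). The gear is at (337,225), the pin at (372,231) and the plug at (408,170). The fixture, around (160,235), holds two bolts and its clamp is up, with the knob at (115,215). I'll measure roughly, then look with the wrist camera.

```bash
cat > h.py <<'E'
from bench import ctrl
import cv2, numpy as np
np.set_printoptions(precision=4,suppress=True)
def ray(name,px,P=None,wp=None):
    """origin, unit direction in world; wp=(pos,rot) of wrist"""
    p=P or ctrl.camera_params(name); x=(px[0]-p["cx"])/p["fx"]; y=(px[1]-p["cy"])/p["fy"]
    if name=="wrist":
        r=np.hypot(x,y)+1e-12; d=np.array([np.sin(r)*x/r,-np.sin(r)*y/r,-np.cos(r)])
        T=np.eye(4); T[:3,:3]=wp[1]; T[:3,3]=wp[0]; M=T@p["T_tool_cam"]
    else: d=np.array([x,-y,-1.]); M=p["pose"]
    d=M[:3,:3]@d; return M[:3,3],d/np.linalg.norm(d)
def onz(name,px,z,wp=None):
    o,d=ray(name,px,None,wp); return o+d*(z-o[2])/d[2]
def tri(rays):
    A=np.zeros((3,3));b=np.zeros(3)
    for o,d in rays:
        Q=np.eye(3)-np.outer(d,d);A+=Q;b+=Q@o
    return np.linalg.solve(A,b)
def proj(name,X,wp=None):
    p=ctrl.camera_params(name)
    if name=="wrist":
        T=np.eye(4); T[:3,:3]=wp[1]; T[:3,3]=wp[0]; M=T@p["T_tool_cam"]
    else: M=p["pose"]
    c=M[:3,:3].T@(np.asarray(X)-M[:3,3]); x,y,z=c[0],-c[1],-c[2]
    if name=="wrist":
        r=np.hypot(x,y); s=np.arctan2(r,z)/r; x,y=x*s,y*s
    else: x,y=x/z,y/z
    return np.array([p["cx"]+p["fx"]*x,p["cy"]+p["fy"]*y])
def R(yaw):
    """tool down; tool x axis (across closing line) at world yaw deg; closing y axis perpendicular"""
    c,s=np.cos(np.radians(yaw)),np.sin(np.radians(yaw))
    return np.array([[c,s,0],[s,-c,0],[0,0,-1.]])
def wpose(): return np.array(ctrl.current_tool_pos()),np.array(ctrl.current_eef_rot())
def snap(name,f):
    wp=wpose(); im=ctrl.read_camera(name); cv2.imwrite(f"pics/{f}.png",im); return im,wp
E
python3 - <<'E'
from h import *
for n,L in (("top",[(245,186),(282,208),(283,190),(330,198),(332,196),(377,218),(375,197),(422,207),(337,225),(372,226),(408,170),(254,168)]),("scene",[(248,140),(247,165),(266,163),(258,190),(258,193),(259,228),(280,221),(270,242),(278,184),(277,160),(220,152)])):
    for l in L: print(n,l,onz(n,l,0.009)[:2])
k=tri([ray("top",(115,215)),ray("scene",(345,314))]);print("knob",k)
for q in [(0.55,0.35,0.35),(0.45,-0.05,0.35),(0.45,-0.05,0.45),(0.5,0.3,0.45)]:
  for y in (0,90,180,-90): print(q,y,ctrl.ik(q,R(y)))
s=cv2.imread("pics/scene0.png");cv2.imwrite("pics/c1.png",cv2.resize(s[240:370,280:430],None,fx=5,fy=4.5,interpolation=cv2.INTER_CUBIC))
E
```

```text
top (245, 186) [0.6025 0.089 ]
top (282, 208) [0.517  0.0022]
top (283, 190) [ 0.5673 -0.0122]
top (330, 198) [ 0.5155 -0.1344]
top (332, 196) [ 0.5199 -0.1413]
top (377, 218) [ 0.4312 -0.2456]
top (375, 197) [ 0.4905 -0.2573]
top (422, 207) [ 0.4338 -0.3758]
top (337, 225) [ 0.4365 -0.1335]
top (372, 226) [ 0.4126 -0.2259]
top (408, 170) [ 0.5467 -0.371 ]
top (254, 168) [0.6496 0.0532]
scene (248, 140) [ 0.432  -0.3783]
scene (247, 165) [ 0.4906 -0.2706]
scene (266, 163) [ 0.4273 -0.2446]
scene (258, 190) [ 0.5086 -0.1513]
scene (258, 193) [ 0.5145 -0.14  ]
scene (259, 228) [ 0.5769 -0.0139]
scene (280, 221) [ 0.5053 -0.0033]
scene (270, 242) [0.571  0.0494]
scene (278, 184) [ 0.4366 -0.1396]
scene (277, 160) [ 0.3862 -0.2371]
scene (220, 152) [ 0.548  -0.3762]
knob [0.5461 0.4032 0.1664]
(0.55, 0.35, 0.35) 0 [ 27.2258  25.5952  60.606   -0.      93.7988 117.2258]
(0.55, 0.35, 0.35) 90 [27.2258 25.5952 60.606  -0.     93.7988 27.2258]
(0.55, 0.35, 0.35) 180 [ 27.2258  25.5952  60.606   -0.      93.7988 -62.7742]
(0.55, 0.35, 0.35) -90 [  27.2258   25.5952   60.606    -0.       93.79
[... 270 characters left out ...]
 0.35) -90 [-13.9042   7.1458  87.1102  -0.      85.744  166.0958]
(0.45, -0.05, 0.45) 0 [-13.9042   4.778   75.1223  -0.     100.0997  76.0958]
(0.45, -0.05, 0.45) 90 [-13.9042   4.778   75.1223  -0.     100.0997 -13.9042]
(0.45, -0.05, 0.45) 180 [ -13.9042    4.778    75.1223   -0.      100.0997 -103.9042]
(0.45, -0.05, 0.45) -90 [-13.9042   4.778   75.1223  -0.     100.0997 166.0958]
(0.5, 0.3, 0.45) 0 [ 25.0971  17.418   58.863   -0.     103.7189 115.0971]
(0.5, 0.3, 0.45) 90 [ 25.0971  17.418   58.863   -0.     103.7189  25.0971]
(0.5, 0.3, 0.45) 180 [ 25.0971  17.418   58.863   -0.     103.7189 -64.9029]
(0.5, 0.3, 0.45) -90 [  25.0971   17.418    58.863    -0.      103.7189 -154.9029]
```

View pics/c1.png

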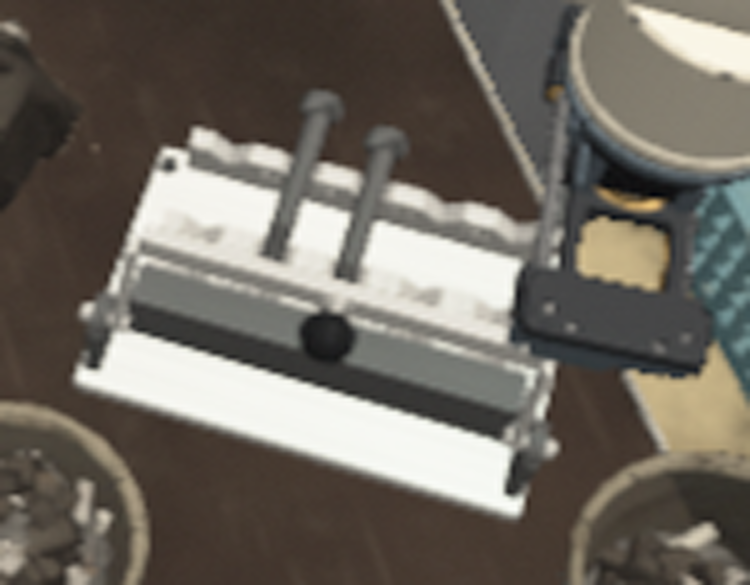

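The crop shows the fixture with bolts in two neighbouring grooves and their heads at the upper, front end. The clamp is up, with its knob at crop (325,338). Next I'll take wrist views from above the fixture and above the spares.

```bash
python3 - <<'E'
from h import *
ctrl.move_l((0.438,0.42,0.33)); ctrl.goto((0.46,0.32,0.36),R(0))
im,wp=snap("wrist","wf"); print(wp)
ctrl.goto((0.46,-0.13,0.36),R(0)); im,wp=snap("wrist","wb"); print(wp); snap("top","top1"); snap("scene","sc1"); print(ctrl.current_t())
E
```

```text
(array([0.4599, 0.3201, 0.3598]), array([[ 1.    ,  0.001 , -0.0002],
       [ 0.001 , -1.    , -0.0001],
       [-0.0002,  0.0001, -1.    ]]))
(array([ 0.4603, -0.1294,  0.36  ]), array([[ 1.    ,  0.0008,  0.0001],
       [ 0.0008, -1.    ,  0.0002],
       [ 0.0001, -0.0002, -1.    ]]))
4.8667
```

View pics/wf.png

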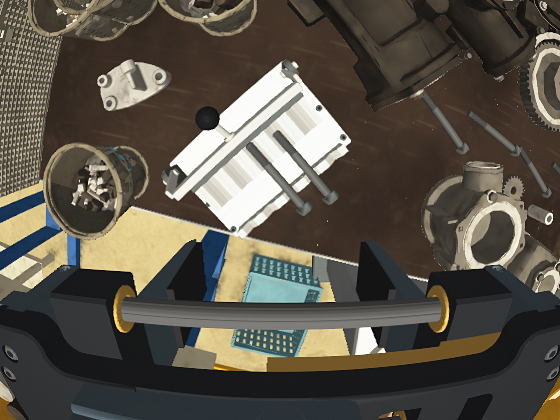

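View pics/wb.png

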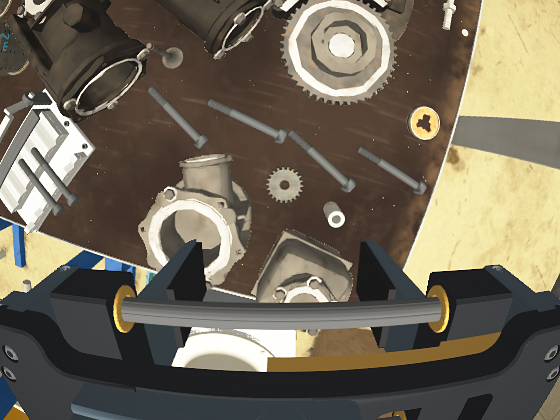

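View pics/top1.png

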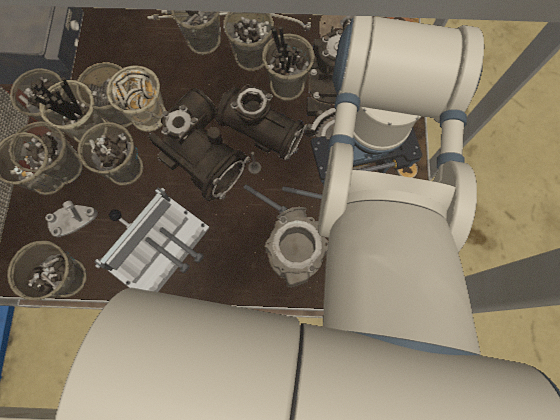

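The wrist views confirm it. In wf the fixture holds two bolts, with heads at (307,208) and (330,197), and the knob is at (207,118). In wb the spares have their heads at (202,141), (282,136), (350,185) and (422,187), with tips pointing up-left. I'll rectify both views onto horizontal planes so I can measure them.

```bash
cat >> h.py <<'E'
def rect(im,wp,z,c,half,res,name="wrist"):
    """orthophoto at height z: image up=+x, left=+y; c centre, half=(hx,hy)"""
    H,W=int(2*half[0]/res),int(2*half[1]/res)
    p=ctrl.camera_params(name)
    if name=="wrist":
        T=np.eye(4); T[:3,:3]=wp[1]; T[:3,3]=wp[0]; M=T@p["T_tool_cam"]
    else: M=p["pose"]
    v,u=np.mgrid[0:H,0:W]
    X=np.stack([c[0]+half[0]-v*res,c[1]+half[1]-u*res,np.full(u.shape,z)],-1)
    q=(X-M[:3,3])@M[:3,:3]; x,y,zz=q[...,0],-q[...,1],-q[...,2]
    if name=="wrist": r=np.hypot(x,y)+1e-12; s=np.arctan2(r,zz)/r; x,y=x*s,y*s
    else: x,y=x/zz,y/zz
    return cv2.remap(im,(p["cx"]+p["fx"]*x).astype(np.float32),(p["cy"]+p["fy"]*y).astype(np.float32),cv2.INTER_CUBIC)
def w2p(P,c,half,res): return np.array([(c[1]+half[1]-P[1])/res,(c[0]+half[0]-P[0])/res])
def p2w(p,c,half,res): return np.array([c[0]+half[0]-p[1]*res,c[1]+half[1]-p[0]*res])
def bolts(im,wp,z,c,half,name="wrist",res=0.0005,smax=70,lo=70,hi=150):
    """elongated grey things: list of (centre, yaw, length, width, head end sign)"""
    o=rect(im,wp,z,c,half,res,name); h=cv2.cvtColor(o,cv2.COLOR_BGR2HSV)
    m=((o[...,0].astype(int)-o[...,2]>-4)&(h[...,2]>lo)&(h[...,2]<hi)).astype(np.uint8)*255
    m=cv2.morphologyEx(m,cv2.MORPH_OPEN,np.ones((5,5)));m=cv2.morphologyEx(m,cv2.MORPH_CLOSE,np.ones((9,9)))
    out=[]
    for k in cv2.findContours(m,cv2.RETR_EXTERNAL,cv2.CHAIN_APPROX_NONE)[0]:
        (cx,cy),(a,b),an=cv2.minAreaRect(k); L,W=max(a,b)*res,min(a,b)*res
        if .08<L<.2 and W<.045:
            s=np.zeros_like(m);cv2.drawContours(s,[k],-1,255,-1);v,u=np.nonzero(s)
            P=np.stack([c[0]+half[0]-v*res,c[1]+half[1]-u*res],1)
            mu=P.mean(0);ax=np.linalg.svd(P[::7]-mu,full_matrices=False)[2][0]
            t=(P-mu)@ax; w=(P-mu)@np.array([-ax[1],ax[0]])
            if ax[0]+ax[1]<0: ax=-ax;t=-t
            # shank-only line fit
            e0,e1=np.percentile(t,[.2,99.8]); cc=[];n=np.array([-ax[1],ax[0]]);w=(P-mu)@n
            for s0 in np.linspace(e0+.025,e1-.008,12):
                q=abs(t-s0)<.003; cc.append((s0,(w[q].min()+w[q].max())/2,np.ptp(w[q])))
            cc=np.array(cc);f=np.polyfit(cc[:,0],cc[:,1],1); d=ax+f[0]*n; d/=np.linalg.norm(d)
            mid=(e0+e1)/2
            out.append(dict(c=mu+ax*mid+n*np.polyval(f,mid),yaw=np.degrees(np.arctan2(d[1],d[0])),L=e1-e0,w=np.median(cc[:,2])))
    return out,o,m
E
python3 - <<'E'
from h import *
wb=(np.array([ 0.4603, -0.1294,  0.36  ]),R(0.046)); wf=(np.array([0.4599,0.3201,0.3598]),R(0.057))
b,o,m=bolts(cv2.imread("pics/wb.png"),wb,.009,(0.5,-0.13),(.14,.28))
for x in b: print(x)
cv2.imwrite("pics/rb.png",cv2.resize(np.vstack([o,cv2.merge([m]*3)]),None,fx=.53,fy=.53))
f=rect(cv2.imread("pics/wf.png"),wf,.046,(0.48,0.33),(.15,.2),.0005); cv2.imwrite("pics/rf.png",f)
E
```

```text
(no output)
```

View pics/rb.png

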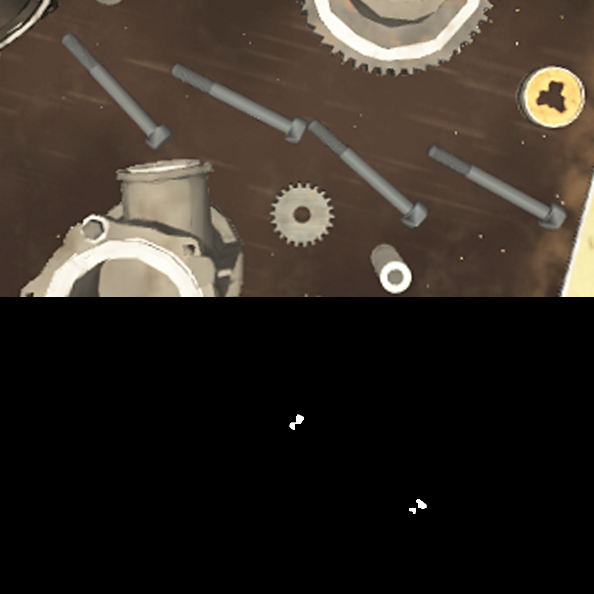

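View pics/rf.png

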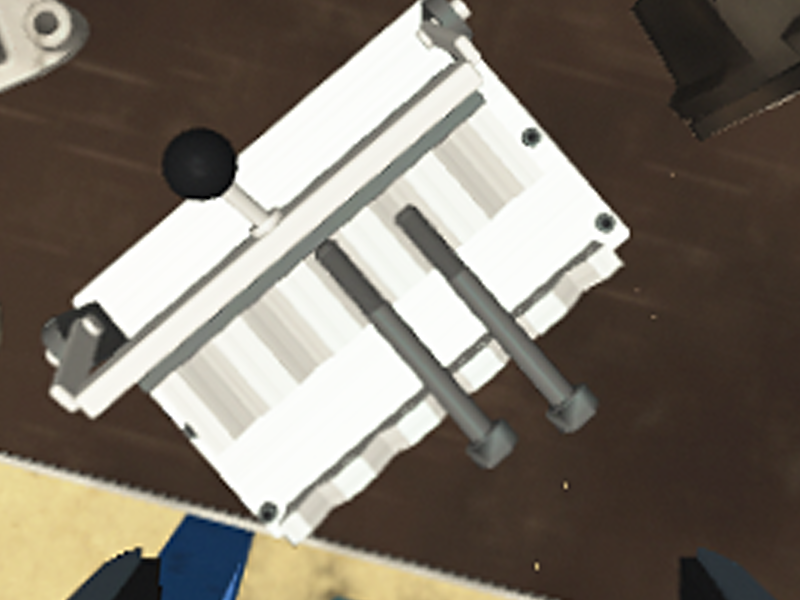

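In rb the spares show clearly against the brown worktop, with heads at (158,134), (297,129), (415,213) and (553,214), but my colour mask was too tight. In rf the bolts sit in grooves 2 and 3, with tips at (406,213) and (326,248). The front rail's ends are at (622,265) and (295,543). I'll check the colours and fix the mask.

```bash
python3 - <<'E'
from h import *
o=cv2.imread("pics/rb.png"); f=cv2.imread("pics/rf.png")
for p in [(110,85),(240,100),(365,168),(520,195),(85,55),(300,128),(300,30),(400,100)]: print("rb",p,o[p[1],p[0]])
for p in [(350,280),(440,400),(490,445),(430,240),(530,370),(400,300),(620,400),(390,330)]: print("rf",p,f[p[1],p[0]])
wb=(np.array([ 0.4603, -0.1294,  0.36  ]),R(0.046))
h=tri([ray("top",(298,240)),ray("wrist",(187,224),None,wb)]);print("housing hole",h)
h=tri([ray("top",(293,209)),ray("wrist",(206,160),None,wb),]);print("intake flange",h)
E
```

```text
rb (110, 85) [136 142 142]
rb (240, 100) [135 143 141]
rb (365, 168) [133 140 139]
rb (520, 195) [120 127 129]
rb (85, 55) [ 98 102 104]
rb (300, 128) [132 139 137]
rb (300, 30) [53 67 85]
rb (400, 100) [55 68 88]
rf (350, 280) [87 90 92]
rf (440, 400) [ 97 104 105]
rf (490, 445) [109 114 110]
rf (430, 240) [86 91 91]
rf (530, 370) [111 117 119]
rf (400, 300) [249 252 251]
rf (620, 400) [35 44 57]
rf (390, 330) [126 133 126]
housing hole [ 0.4025 -0.0051  0.1178]
intake flange [ 0.4889 -0.0214  0.0747]
```

```bash
sed -i 's/o\[...,0\].astype(int)-o\[...,2\]>-4/o[...,0].astype(int)-o[...,2]>-14/; s/lo=70,hi=150/lo=62,hi=175/' h.py && python3 - <<'E'
from h import *
wb=(np.array([ 0.4603, -0.1294,  0.36  ]),R(0.046)); wf=(np.array([0.4599,0.3201,0.3598]),R(0.057))
b,o,m=bolts(cv2.imread("pics/wb.png"),wb,.009,(0.5,-0.13),(.14,.28))
for x in b: print(x)
b,o,m2=bolts(cv2.imread("pics/wf.png"),wf,.046,(0.48,0.33),(.15,.2),hi=130)
for x in b: print(x)
cv2.imwrite("pics/m2.png",m2)
# bolt lines in fixture, sampled by hand-set corridor
f=cv2.imread("pics/rf.png").max(2).astype(float)
for tip,head in (((326,248),(485,445)),((406,213),(570,410))):
    t=np.array(tip,float);h=np.array(head,float);d=(h-t)/np.linalg.norm(h-t);n=np.array([-d[1],d[0]]);pts=[]
    for s in np.arange(20,210,10):
        w=np.arange(-22,23); P=t+d*s+np.outer(w,n)
        v=cv2.remap(f.astype(np.float32),P[:,0].astype(np.float32)[None],P[:,1].astype(np.float32)[None],1)[0]
        if v[:4].mean()>170 and v[-4:].mean()>170:
            k=w[v<150]; k=k[abs(k)<17]
            if len(k): pts.append((s,(k.min()+k.max())/2,np.ptp(k)))
    pts=np.array(pts); print(pts.T)
E
```

```text
{'c': array([ 0.4651, -0.3176]), 'yaw': np.float64(61.30477397077615), 'L': np.float64(0.1430607798999586), 'w': np.float64(0.013965350672807506)}
{'c': array([0.5556, 0.0413]), 'yaw': np.float64(42.819123100519896), 'L': np.float64(0.13774046212175806), 'w': np.float64(0.013734497509670224)}
{'c': array([0.4568, 0.3276]), 'yaw': np.float64(43.982868899225075), 'L': np.float64(0.14839162021691576), 'w': np.float64(0.012640006855030497)}
{'c': array([0.4719, 0.283 ]), 'yaw': np.float64(41.03986294057771), 'L': np.float64(0.13952628180159693), 'w': np.float64(0.012694192579233918)}
[[ 20.   30.   40.   50.   60.   70.   80.   90.  100.  110.  120.  130.
  140.  150.  160.  180.  190.  200. ]
 [  0.5   0.5   0.5   0.5  -0.5  -0.5  -1.   -1.5  -1.5  -2.5  -2.5  -3.
   -3.5  -4.   -3.5  -3.5  -3.5  -3.5]
 [ 25.   25.   25.   25.   25.   25.   26.   25.   25.   25.   25.   24.
   25.   24.   25.   25.   25.   25. ]]
[[ 20.   30.   40.   50.   60.   70.   80.   90.  100.  110.  120.  130.
  140.  160.  170. ]
 [  0.5   0.5   0.5   0.5   0.   -0.5  -0.5  -0.5  -0.5  -0.5  -1.   -1.
   -1.5  -1.5  -1.5]
 [ 25.   25.   25.   25.   24.   23.   25.   25.   25.   25.   26.   24.
   25.   27.   29. ]]
```

View pics/m2.png

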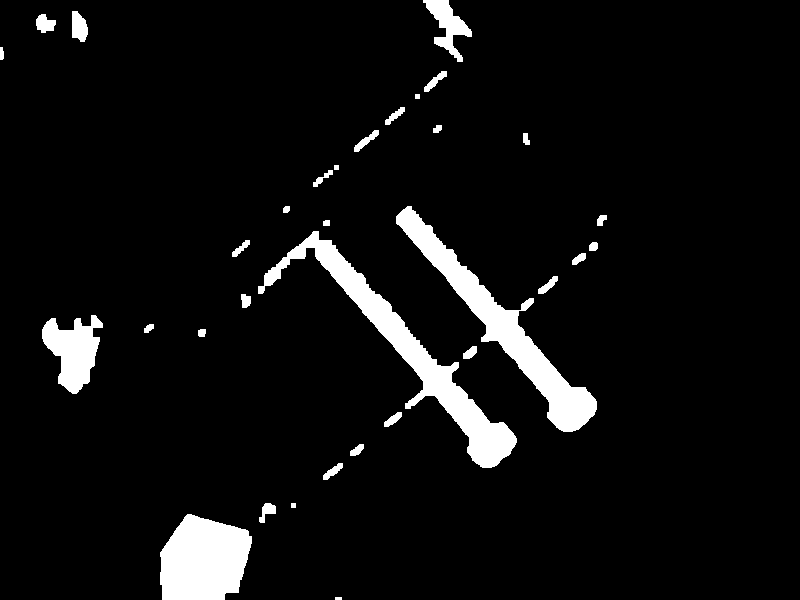

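The mask shows both seated bolts cleanly, running from (405,213) to (574,410) and from (320,245) to (492,445). That gives fixture yaw 40.4° and origin (0.520,0.380). The gripper body may hit tall housings near spares 1 and 2, so I'm taking spares 4 and 3 first, which lie in the open. Each gets a close look before the grasp.

```bash
sed -i 's/m=cv2.morphologyEx(m,cv2.MORPH_CLOSE,np.ones((9,9)))/m=cv2.morphologyEx(m,cv2.MORPH_CLOSE,np.ones((3,3)))/' h.py && cat >> h.py <<'E'
YF=40.4; F0=np.array([.5204,.3798]); U=np.array([np.cos(np.radians(YF)),np.sin(np.radians(YF))]); N=np.array([-U[1],U[0]])
def fx(x,y,z): return np.r_[F0+U*x+N*y,z]
GY=[None,-.084,-.042,0,.042,.084]
def look(p,yaw,tag,z=.15,zb=.009):
    """hover over p with tool x towards the bolt head, measure nearest bolt"""
    ctrl.goto((p[0],p[1],z),R(yaw+180)); ctrl.sleep(.15)
    im,wp=snap("wrist",tag); b,o,m=bolts(im,wp,zb,tuple(p),(.1,.1)); cv2.imwrite(f"pics/{tag}_r.png",o)
    b=[x for x in b if .125<x["L"]<.155]
    return min(b,key=lambda x:np.linalg.norm(x["c"]-p)) if b else None
def pick(b,opening=.4,g=.004,z=.003):
    t=np.radians(b["yaw"]); p=b["c"]+g*np.array([np.cos(t),np.sin(t)])
    ctrl.command_gripper(opening); ctrl.goto((p[0],p[1],.10),R(b["yaw"]+180))
    hit=ctrl.move_l((p[0],p[1],z),.08,contact_N=12); ctrl.command_gripper(0)
    print("down hit",hit,"z",ctrl.current_tool_pos()[2],"grip",ctrl.current_grip_width(),ctrl.current_grasp_force())
    ctrl.move_l((p[0],p[1],.22),.2); print("lifted",ctrl.current_grip_width(),ctrl.current_grasp_force(),"t",ctrl.current_t())
E
python3 - <<'E'
from h import *
wb=(np.array([ 0.4603, -0.1294,  0.36  ]),R(0.046))
print("dark rim low",tri([ray("top",(222,197)),ray("wrist",(85,113),None,wb)]),"right",tri([ray("top",(243,160)),ray("wrist",(145,62),None,wb)]))
ctrl.goto((.465,-.317,.25),R(241.3))
b=look(np.array([.465,-.317]),61.3,"l4"); print(b); 
if b: pick(b)
E
```

```text
dark rim low [0.5638 0.1559 0.0977] right [0.6477 0.0757 0.0673]
{'c': array([ 0.4663, -0.3161]), 'yaw': np.float64(61.211795861385), 'L': np.float64(0.13760416478207033), 'w': np.float64(0.013504634571896183)}
down hit False z 0.0031579061159014085 grip 0.1474291739857763 30.00288963317871
lifted 0.14286351263490935 29.998658001422882 t 11.5083
```

```bash
cat >> h.py <<'E'
def carry(k,tag):
    p=fx(-.087,GY[k],.13); ctrl.goto(p,R(YF+180)); ctrl.sleep(.2); print("carry grip",ctrl.current_grip_width(),ctrl.current_grasp_force())
    im,wp=snap("wrist",tag); o=rect(im,wp,wp[0][2]+.006,tuple(wp[0][:2]),(.12,.12),.0005); cv2.imwrite(f"pics/{tag}_r.png",o); return wp
E
python3 - <<'E'
from h import *
print(carry(5,"k5"),ctrl.current_t())
E
```

```text
carry grip 0.1456720916754188 29.99938130378723
(array([0.3998, 0.3873, 0.13  ]), array([[-0.7618, -0.6478,  0.    ],
       [-0.6478,  0.7618,  0.    ],
       [-0.    , -0.    , -1.    ]])) 15.7
```

View pics/k5.png

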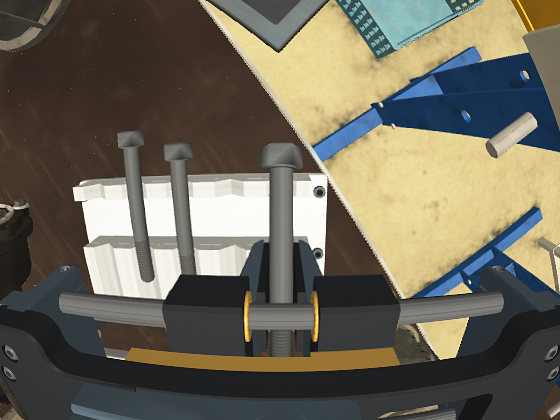

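The wrist view shows the bolt held straight, with its head at (281,155), hovering over groove 5. The seated bolts' heads are at (178,150) and (130,138). I'll check the held pose and the groove prediction by projection, then place it.

```bash
cat >> h.py <<'E'
def place(k):
    p=fx(-.087,GY[k],.13); ctrl.move_l((p[0],p[1],.055),.12)
    hit=ctrl.move_l((p[0],p[1],.036),.03,contact_N=6); print("place hit",hit,"z",ctrl.current_tool_pos(),ctrl.current_contact_force())
    ctrl.command_gripper(.3); ctrl.sleep(.1); ctrl.move_l((p[0],p[1],.16),.2); print("t",ctrl.current_t())
def held(wp,px):  # offset of head end from TCP in tool x, y
    P=onz("wrist",px,wp[0][2]+.006,wp); return wp[1].T@(P-wp[0])
E
python3 - <<'E'
from h import *
wp=wpose(); print("head end rel tool",held(wp,(281,145)))
# columns of seated bolts' line at the rail vs prediction
for y,L in ((0,"A"),(-.042,"B"),(.042,"g4"),(.084,"g5")): print(L,proj("wrist",fx(-.115,y,.046),wp),proj("wrist",fx(-.15,y,.046),wp),proj("wrist",fx(-.1,y,.046),wp))
im=cv2.imread("pics/k5.png"); 
for r in (175,200,225):
    g=im[r].max(1).astype(int); print(r,[c for c in range(80,330) if g[c]<150])
place(5)
E
```

```text
head end rel tool [ 0.0706 -0.0002 -0.006 ]
A [179.6951 190.0772] [177.0205 147.8916] [181.1246 207.5417]
B [134.5163 191.1163] [130.9129 150.6032] [136.4364 207.923 ]
g4 [229.2695 189.3544] [227.8152 146.0404] [230.045  207.2604]
g5 [281.3647 189.0526] [281.3137 145.3402] [281.3837 207.1141]
175 [80, 81, 82, 83, 84, 85, 86, 87, 88, 89, 90, 91, 92, 93, 94, 95, 96, 97, 98, 99, 100, 101, 102, 103, 104, 105, 106, 107, 108, 109, 110, 111, 112, 113, 114, 115, 116, 117, 118, 119, 120, 121, 122, 123, 124, 125, 126, 127, 128, 129, 130, 131, 132, 133, 134, 135, 136, 137, 138, 139, 140, 141, 142, 143, 144, 145, 146, 147, 148, 149, 150, 151, 152, 153, 154, 155, 156, 157, 158, 159, 160, 161, 162, 163, 164, 165, 166, 167, 168, 169, 170, 171, 172, 173, 174, 175, 176, 177, 178, 179, 180, 181, 182, 183, 184, 185, 186, 187, 269, 270, 271, 272, 273, 274, 275, 276, 277, 278, 279, 280, 281, 282, 283, 284, 285, 286, 287, 288, 289, 290, 291, 292, 293]
200 [86, 129, 130, 131, 132, 133, 134, 135, 136, 137, 138, 139, 140, 141, 142, 143, 173, 174, 175, 176, 177, 178, 179, 180, 181, 182, 183, 184, 185, 186, 187, 188, 270, 271, 272, 273, 274, 275, 276, 277, 278, 279, 280, 281, 282, 283, 284, 285, 286, 287, 288, 289, 290, 291, 292, 327, 328, 329]
225 [80, 81, 82, 83, 84, 85, 132, 133, 134, 135, 136, 137, 138, 139, 140, 141, 142, 143, 144, 145, 146, 176, 177, 178, 179, 180, 181, 182, 183, 184, 185, 186, 187, 188, 189, 190, 270, 271, 272, 273, 274, 275, 276, 277, 278, 279, 280, 281, 282, 283, 284, 285, 286, 287, 288, 289, 290, 291, 292, 326, 327, 328, 329]
place hit True z [0.4003 0.3879 0.0538] [-0.0434  0.6274  4.953 ]
t 17.95
```

Contact came early, at z=0.054, so I'm looking before doing anything else.

```bash
python3 - <<'E'
from h import *
ctrl.goto(fx(-.13,.05,.22),R(YF+180)); ctrl.sleep(.2)
im,wp=snap("wrist","v5"); print(wp[0])
o=rect(im,wp,.046,tuple(fx(-.07,0,0)[:2]),(.15,.18),.00045);cv2.imwrite("pics/v5_r.png",o)
E
```

```text
[0.3886 0.3338 0.2187]
```

View pics/v5.png

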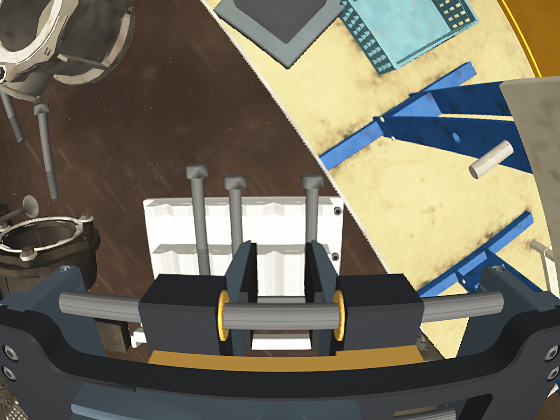

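The bolt lies in groove 5 with its head at (313,182), parallel to the others, whose heads are at (196,172) and (234,184). I'll check numerically whether it's fully seated.

```bash
cat >> h.py <<'E'
def seat(im,wp,ys,zs=(.046,),xs=(-.112,-.100,-.092)):
    """dark-run centre/width at given rows of the grooves, vs prediction, in metres on plane z=.046 (lateral error) """
    out={}
    c=tuple(fx(-.1,0,0)[:2]); half=(.15,.15); res=.0005
    o=rect(im,wp,.046,c,half,res).max(2)
    for y in ys:
        r=[]
        for x in xs:
            w=np.arange(-.018,.0181,.0005); P=np.array([w2p(fx(x,y+a,0),c,half,res) for a in w],np.float32)
            v=cv2.remap(o,P[None,:,0],P[None,:,1],1)[0]; k=w[v<140]
            r.append((round((k.min()+k.max())*500,1),round(np.ptp(k)*1000,1)) if len(k) else None)
        out[y]=r
    return out
def headend(im,wp,y,z=.046):
    """fixture x of the head's front end, from the dark head on brown: along-profile"""
    c=tuple(fx(-.15,0,0)[:2]); half=(.2,.2); res=.0005
    o=rect(im,wp,z,c,half,res).astype(int); s=np.arange(-.22,-.125,.0005); q=[]
    for a in (-.005,0,.005):
        P=np.array([w2p(fx(x,y+a,0),c,half,res) for x in s],np.float32)
        v=np.array([o[min(max(int(round(p[1])),0),o.shape[0]-1),min(max(int(round(p[0])),0),o.shape[1]-1)] for p in P])
        g=(v[:,0]-v[:,2]>-16)&(v.max(1)>62)&(v.max(1)<175)
        # last non-grey point walking out from the rail
        i=np.nonzero(~g)[0]; q.append(s[i[-1]] if len(i) else s[0])
    return np.round(q,4)
E
python3 - <<'E'
from h import *
im=cv2.imread("pics/v5.png"); wp=wpose(); print(wp[0])
print(seat(im,wp,(-.042,0,.042,.084)))
for y in (-.042,0,.084): print(y,headend(im,wp,y))
for z in (.046,.056): print([proj("wrist",fx(x,.084,z),wp) for x in (-.16,-.112)])
h=im[170:200,295:335].max(2); print(h[:, 18]); print(im[205,290:340].max(1)); print(im[182,290:340].max(1))
print(ctrl.current_contact_force(),ctrl.current_t())
E
```

```text
[0.3887 0.3338 0.2188]
{-0.042: [(np.float64(-0.2), np.float64(13.5)), (np.float64(0.0), np.float64(12.0)), (np.float64(-0.2), np.float64(12.5))], 0: [(np.float64(-0.2), np.float64(12.5)), (np.float64(-0.2), np.float64(11.5)), (np.float64(-0.2), np.float64(12.5))], 0.042: [None, None, None], 0.084: [(np.float64(-0.2), np.float64(12.5)), (np.float64(-0.2), np.float64(12.5)), (np.float64(-0.2), np.float64(11.5))]}
-0.042 [-0.1685 -0.1685 -0.169 ]
0 [-0.1565 -0.1565 -0.1405]
0.084 [-0.157 -0.157 -0.157]
[array([312.5984, 169.8789]), array([311.5934, 212.9574])]
[array([313.5179, 171.3696]), array([312.4362, 215.5997])]
[ 83  83  84  71  74  77  87 114 136 141 138 139 140 146 143 133 127 117
 122 149 151 150 149 150 149 149 150 149 149 149]
[247 247 247 247 247 247 247 247 247 248 245 235 246 249 254 176  86  99
 116 127 135 137 141 150 148 140 132 109 195 237 237 237 229 254 253 253
 253 253 250 248 251 250 250 252 255 255 255 255 255 255]
[ 83  82  82  83  84  85  84  86  89  91  76  68  79  88  98 110 124 132
 140 140 140 140 141 140 141 139 132 123 114 107  98 109 112  89  82  82
  80  82  78  73 110 212 247 243 240 238 237 239 239 239]
[-0.5531  0.7028 -0.5475] 18.625
```

The head end is where I expected, but I'm not sure the tip cleared the lip. I'll move the arm over the next spare, which I need to do anyway, and check with the fixed cameras.

```bash
python3 - <<'E'
from h import *
ctrl.goto((.42,.1,.3),R(YF+180))
b=look(np.array([.475,-.195]),50,"l3"); print(b); print(ctrl.current_t())
s,_=snap("scene","sc2"); t,_=snap("top","top2")
a=cv2.resize(s[250:360,290:400],(400,400),interpolation=cv2.INTER_CUBIC); c=cv2.resize(t[185:300,90:215],(400,400),interpolation=cv2.INTER_CUBIC)
for n,im,(x0,y0,sx,sy) in (("scene",a,(290,250,400/110,400/110)),("top",c,(90,185,3.2,400/115))):
  for P in (fx(-.019,.084,.053),fx(-.157,.084,.053),fx(-.016,.084,.067),fx(-.016,-.084,.067)):
    p=proj(n,P); q=(int((p[0]-x0)*sx),int((p[1]-y0)*sy)); cv2.circle(im,q,3,(0,0,255),1); print(n,p,q)
cv2.imwrite("pics/m5.png",np.hstack([a,c]))
E
```

```text
None
21.075
scene [376.2804 321.1542] (313, 258)
scene [386.9856 276.7871] (352, 97)
scene [376.9012 320.3626] (316, 255)
scene [316.5679 300.3829] (96, 183)
top [124.8745 262.9743] (111, 271)
top [165.6754 295.7097] (242, 385)
top [122.13   261.4277] (102, 265)
top [165.5305 210.3151] (241, 88)
```

View pics/m5.png

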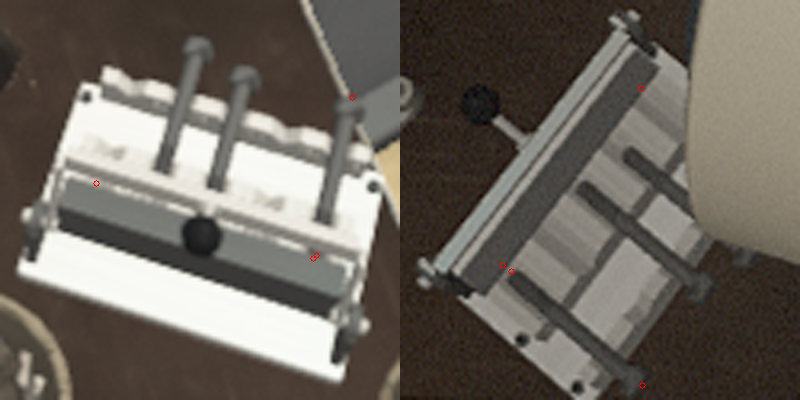

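In the top crop, the bolt in groove 5 lies in its groove with its tip at (513,277), just short of the dark lip band. My predicted lip edge at (502,265) falls slightly inside that band, so my fixture x is a few mm too far towards the stop. I'll refine that from the front rail edge and also check why spare 3 wasn't found.

```bash
python3 - <<'E'
from h import *
for tag,wp in (("k5",(np.array([.3998,.3873,.13]),R(YF+180))),("v5",(np.array([.3887,.3338,.2188]),R(YF+180)))):
    im=cv2.imread(f"pics/{tag}.png"); c=tuple(fx(-.11,0,0)[:2]); o=rect(im,wp,.048,c,(.15,.15),.0005).max(2)
    for y in (-.063,-.021,.021,.063):
        s=np.arange(-.15,-.04,.0005); P=np.array([w2p(fx(x,y,0),c,(.15,.15),.0005) for x in s],np.float32)
        v=cv2.remap(o,P[None,:,0],P[None,:,1],1)[0].astype(int); e=np.nonzero(abs(np.diff(v))>25)[0]; print(tag,y,[(round(s[i]*1000,1),v[i],v[i+1]) for i in e][:8])
im=cv2.imread("pics/l3.png"); wp=wpose(); print(wp[0])
b,o,m=bolts(im,wp,.009,(.48,-.17),(.16,.16)); print(b)
n,l,st,cen=cv2.connectedComponentsWithStats(m)
for i in range(1,n):
    if st[i,4]>800: print(st[i],p2w(cen[i],(.48,-.17),(.16,.16),.0005))
cv2.imwrite("pics/l3_big.png",np.hstack([o,cv2.merge([m]*3)])[:, :, :])
E
```

```text
k5 -0.063 [(np.float64(-128.5), np.int64(66), np.int64(92)), (np.float64(-128.0), np.int64(92), np.int64(126)), (np.float64(-127.5), np.int64(126), np.int64(152)), (np.float64(-122.5), np.int64(143), np.int64(173)), (np.float64(-122.0), np.int64(173), np.int64(216)), (np.float64(-121.5), np.int64(216), np.int64(243)), (np.float64(-75.5), np.int64(233), np.int64(194)), (np.float64(-75.0), np.int64(194), np.int64(150))]
k5 -0.021 [(np.float64(-128.5), np.int64(85), np.int64(145)), (np.float64(-122.5), np.int64(158), np.int64(195)), (np.float64(-122.0), np.int64(195), np.int64(228)), (np.float64(-76.0), np.int64(253), np.int64(211)), (np.float64(-75.5), np.int64(211), np.int64(170)), (np.float64(-63.5), np.int64(158), np.int64(194)), (np.float64(-63.0), np.int64(194), np.int64(225))]
k5 0.021 [(np.float64(-129.0), np.int64(88), np.int64(115)), (np.float64(-128.5), np.int64(115), np.int64(145)), (np.float64(-122.5), np.int64(178), np.int64(218)), (np.float64(-122.0), np.int64(218), np.int64(247)), (np.float64(-76.0), np.int64(241), np.int64(210)), (np.float64(-75.5), np.int64(210), np.in
[... 1342 characters left out ...]
at64(-78.0), np.int64(190), np.int64(117)), (np.float64(-77.5), np.int64(117), np.int64(48)), (np.float64(-77.0), np.int64(48), np.int64(22))]
v5 0.063 [(np.float64(-132.0), np.int64(105), np.int64(131)), (np.float64(-131.5), np.int64(131), np.int64(160))]
[ 0.4752 -0.1945  0.1503]
[{'c': array([ 0.4857, -0.0261]), 'yaw': np.float64(2.868789671415095), 'L': np.float64(0.08037871277163193), 'w': np.float64(0.032778175785241725)}]
[    0     0   487   430 50432] [ 0.5414 -0.114 ]
[ 222    0  106   53 3046] [ 0.6311 -0.1488]
[ 382  102   89   34 1743] [ 0.5812 -0.2234]
[   0  223   84  168 7362] [ 0.489 -0.024]
[266 562  64  45 979] [ 0.3494 -0.1572]
[ 219  577  138   63 2722] [ 0.334  -0.1491]
```

```bash
python3 - <<'E'
from h import *
im=cv2.imread("pics/l3.png"); wp=(np.array([.4752,-.1945,.1503]),R(230))
o=rect(im,wp,.009,(.48,-.17),(.16,.16),.0005).astype(int)
h=o.max(2); d=o[...,0]-o[...,2]
for w in [(.56,-.25),(.50,-.25),(.44,-.2),(.479,-.195),(.54,-.07),(.50,-.18),(.45,-.22)]:
    p=w2p(w,(.48,-.17),(.16,.16),.0005).astype(int); print(w,o[p[1],p[0]])
g=((d>-14)&(h>62)&(h<175)).astype(np.uint8)
s=cv2.resize(g*255,(80,40),interpolation=cv2.INTER_AREA)
for r in s: print("".join(" .:#"[min(3,v//64)] for v in r))
E
```

```text
(0.56, -0.25) [58 72 95]
(0.5, -0.25) [58 73 95]
(0.44, -0.2) [52 65 86]
(0.479, -0.195) [144 152 153]
(0.54, -0.07) [158 164 164]
(0.5, -0.18) [102 107 106]
(0.45, -0.22) [133 141 142]
                 ####:      .###########:                              ...      
                 :######.     .#######:                                 :       
                 .########::#.   :###.                               .##        
                   .:##########.   .                               :.:#         
                      :##########.                               ::#:           
                      ############                              .## .           
                    :##############:        ...  :. .: .:.. ... .               
                  .###################.    .:#::###::::####.  ..                
  .##:.          ############. .::.#####:.    .  :..:  :  .                     
 ::######:.    :###########:        :#####                                      
#######:::###:############            #####                                     
 .#######:.:###########
[... 1598 characters left out ...]
         :.                                                                    
                                                                                
                 .                                                              
                .                                                               
               .              ..:###:.                                          
.....                    .:::##:...:##:                                         
:..                       .::######:...::.::..                                  
                               .:#####..       ...                              
                                  :#######::    .  ..
```

Spare 3 is where it was. Its mask only merged with spare 2 and the gripper fingers, so I'll measure it along its expected axis instead and pick it.

```bash
cat >> h.py <<'E'
F0=F0-U*.001
def axisfit(im,wp,c,yaw,z=.009,it=3):
    """refine a bolt from a prior: shank line from cross profiles, head end from the axial profile"""
    C=np.array(c,float); half=(.16,.16); res=.0005; o=rect(im,wp,z,tuple(c),half,res).astype(int)
    g=((o[...,0]-o[...,2]>-16)&(o.max(2)>62)&(o.max(2)<185)).astype(np.uint8)
    at=lambda P: g[np.clip(np.round((c[0]+half[0]-P[:,0])/res).astype(int),0,g.shape[0]-1),np.clip(np.round((c[1]+half[1]-P[:,1])/res).astype(int),0,g.shape[1]-1)]>0
    for _ in range(it):
        u=np.array([np.cos(np.radians(yaw)),np.sin(np.radians(yaw))]); n=np.array([-u[1],u[0]]); w=np.arange(-.02,.0201,.0005); pts=[]
        for s in np.arange(-.045,.046,.005):
            k=at(C+u*s+w[:,None]*n); lab=np.split(np.arange(len(w)),np.nonzero(np.diff(k.astype(int)))[0]+1)
            r=[x for x in lab if k[x[0]] and .009<len(x)*.0005<.018]
            if r: x=min(r,key=lambda x:abs(w[x].mean())); pts.append((s,w[x].mean()))
        if len(pts)<6: return None
        pts=np.array(pts); f=np.polyfit(pts[:,0],pts[:,1],1); q=abs(np.polyval(f,pts[:,0])-pts[:,1])<.002
        if q.sum()>5: f=np.polyfit(pts[q,0],pts[q,1],1)
        yaw+=np.degrees(np.arctan(f[0])); C=C+n*f[1]
        u=np.array([np.cos(np.radians(yaw)),np.sin(np.radians(yaw))]); n=np.array([-u[1],u[0]])
        s=np.arange(0,-.13,-.0005); e=[]
        for a in (-.003,0,.003):
            k=at(C+u*s[:,None]+a*n); k=np.convolve(k,np.ones(5)/5,"same")>.3; e.append(s[np.nonzero(~k)[0][0]] if (~k).any() else s[-1])
        C=C+u*(np.median(e)+.069)
    return dict(c=C,yaw=yaw,n=len(pts),rms=float(np.std(np.polyval(f,pts[:,0])-pts[:,1])),ends=e)
def look2(c,yaw,tag,z=.15):
    ctrl.goto((c[0],c[1],z),R(yaw+180)); ctrl.sleep(.15); im,wp=snap("wrist",tag); return axisfit(im,wp,c,yaw)
def place(k,x=-.089):
    p=fx(x,GY[k],.13); ctrl.goto(p,R(YF+180)); ctrl.move_l((p[0],p[1],.062),.12); ctrl.sleep(.2)
    for _ in range(3):
        f0=ctrl.current_contact_force(); hit=ctrl.move_l((p[0],p[1],.036),.03,contact_N=8); z=ctrl.current_tool_pos()[2]
        print("place hit",hit,"z",z,f0,ctrl.current_contact_force())
        if not hit or z<.046: break
    ctrl.command_gripper(.3); ctrl.sleep(.1); ctrl.move_l((p[0],p[1],.16),.2); print("t",ctrl.current_t())
E
python3 - <<'E'
from h import *
im=cv2.imread("pics/l3.png"); b=axisfit(im,(np.array([.4752,-.1945,.1503]),R(230)),(.479,-.195),49.2); print(b)
im4=cv2.imread("pics/l4.png"); print(axisfit(im4,(np.array([.465,-.317,.15]),R(241.3)),(.465,-.317),60))
b=look2(b["c"],b["yaw"],"l3b"); print(b)
if b and b["n"]>9 and b["rms"]<.001:
    pick(b,.38,.006); wp=carry(4,"k4")
    P=axisfit(cv2.imread("pics/k4.png"),wp,fx(-.095,GY[4],0)[:2],YF,z=wp[0][2]+.006); 
    if P: print("held",P,"origin fixture x",(P["c"]-F0)@U,"y",(P["c"]-F0)@N)
E
```

```text
{'c': array([ 0.4778, -0.1959]), 'yaw': np.float64(48.4863481990383), 'n': 19, 'rms': 0.00017943367872285993, 'ends': [np.float64(-0.069), np.float64(-0.0685), np.float64(-0.069)]}
{'c': array([ 0.4641, -0.3159]), 'yaw': np.float64(61.226098971096924), 'n': 19, 'rms': 0.00016986769062313247, 'ends': [np.float64(-0.069), np.float64(-0.069), np.float64(-0.069)]}
{'c': array([ 0.4782, -0.1956]), 'yaw': np.float64(48.55168546035953), 'n': 19, 'rms': 0.0001354475158412037, 'ends': [np.float64(-0.069), np.float64(-0.069), np.float64(-0.069)]}
down hit False z 0.0031247892500930324 grip 0.1474075080568953 30.002897679805756
lifted 0.14154030714157353 29.998429119586945 t 25.3417
carry grip 0.1477833337246598 29.99851405620575
held {'c': array([0.4222, 0.3501]), 'yaw': np.float64(40.07810651819544), 'n': 15, 'rms': 0.00023667882262544144, 'ends': [np.float64(-0.069), np.float64(-0.069), np.float64(-0.069)]} origin fixture x -0.0930001552116553 y 0.04101689612313997
```

```bash
python3 - <<'E'
from h import *
place(4)
im,wp=snap("wrist","a4")
for k in (2,3,4,5):
    P=axisfit(im,wp,fx(-.092,GY[k],0)[:2],YF,z=.046)
    if P: print(k,"x",(P["c"]-F0)@U*1e3,"y",(P["c"]-F0)@N*1e3-GY[k]*1e3,"yaw",P["yaw"]-YF,P["n"])
E
```

```text
place hit True z 0.040024292301059756 [-0.1085  0.4616 -1.9741] [-0.666   0.9519  2.9396]
t 30.7333
2 x -81.51105703648736 y -0.265691789158943 yaw -0.3394055556045217 17
3 x -85.99960610420842 y 0.08960046828002804 yaw 0.9995205217487708 13
4 x -94.4999844046216 y -0.14528136861651575 yaw 0.4377415776779259 17
5 x -86.4990273313559 y -0.15380251262482147 yaw -0.48507103909461335 14
```

Groove 4 is filled and seated. Spare 1 clears the housings by about 40 mm by my triangulated rim points, so I'm taking that one for groove 1.

```bash
python3 - <<'E'
from h import *
ctrl.goto((.50,.10,.26),R(YF+180))
b=look2((.5556,.0413),42.8,"l1",.17); print(b)
if b and b["n"]>9 and b["rms"]<.001:
    pick(b,.38,.006); wp=carry(1,"k1")
    P=axisfit(cv2.imread("pics/k1.png"),wp,fx(-.095,GY[1],0)[:2],YF,z=wp[0][2]+.006)
    if P: print("held",P,"origin fixture x",(P["c"]-F0)@U,"y",(P["c"]-F0)@N)
E
```

```text
{'c': array([0.5551, 0.0411]), 'yaw': np.float64(43.36791468597534), 'n': 19, 'rms': 0.00016157980455798696, 'ends': [np.float64(-0.069), np.float64(-0.069), np.float64(-0.069)]}
down hit False z 0.003168612304022423 grip 0.14279498279273628 30.000308454036713
lifted 0.14426109190403766 29.99759405851364 t 36.4083
carry grip 0.1445899894933808 29.997761249542236
held {'c': array([0.5039, 0.2534]), 'yaw': np.float64(40.13556374488974), 'n': 14, 'rms': 0.00019181648411770543, 'ends': [np.float64(-0.069), np.float64(-0.069), np.float64(-0.0685)]} origin fixture x -0.09349996965050737 y -0.08558236258130224
```

```bash
cat >> h.py <<'E'
def push(k,xs=-.205,N_=10,z=.036):
    a=fx(xs,GY[k],.12); Q=R(YF+180); ctrl.goto(a,Q); ctrl.move_l((a[0],a[1],z),.2); ctrl.sleep(.15)
    for _ in range(3):
        e=fx(-.146,GY[k],z); hit=ctrl.move_l(e,.04,contact_N=N_); p=ctrl.current_tool_pos(); x=(np.array(p[:2])-F0)@U
        print("push",k,hit,"x",round(x*1e3,1),ctrl.current_contact_force())
        if not hit or x>-.16: break
        ctrl.sleep(.1)
    q=fx(x-.02,GY[k],z); ctrl.move_l(q,.12); ctrl.move_l((q[0],q[1],.12),.25)
E
python3 - <<'E'
from h import *
place(1)
im,wp=snap("wrist","a1"); ctrl.command_gripper(0)
for k in (1,5): push(k)
print(ctrl.current_t())
E
```

```text
place hit True z 0.04000127046971927 [-0.1557 -0.0787 -2.6515] [0.4159 0.4115 3.4604]
t 40.7417
push 1 True x -154.5 [-1.9584 -0.0685  1.0534]
push 5 True x -155.6 [ 0.3246 -0.2276  1.4884]
47.9583
```

```bash
python3 - <<'E'
from h import *
for k in (4,3,2): push(k)
print(ctrl.current_t())
ctrl.goto(fx(-.17,0,.25),R(YF+180)); ctrl.sleep(.2); im,wp=snap("wrist","fin1")
for k in range(1,6):
    P=axisfit(im,wp,fx(-.07,GY[k],0)[:2],YF,z=.046)
    print(k, P and ("x",round((P["c"]-F0)@U*1e3,1),"y",round((P["c"]-F0)@N*1e3-GY[k]*1e3,1),P["n"]), headend(im,wp,GY[k]))
print(ctrl.current_t())
E
```

```text
push 4 True x -155.4 [-0.5819 -0.1824  0.9791]
push 3 True x -155.0 [-1.4478 -1.256   0.6103]
push 2 True x -154.8 [-0.6246  0.2055  0.6814]
56.9333
1 ('x', np.float64(-71.5), 'y', np.float64(-0.2), 11) [-0.1395 -0.14   -0.1395]
2 ('x', np.float64(-71.5), 'y', np.float64(-0.7), 9) [-0.14   -0.1405 -0.14  ]
3 None [-0.1405 -0.1405 -0.14  ]
4 ('x', np.float64(-72.0), 'y', np.float64(-0.2), 12) [-0.141  -0.1405 -0.14  ]
5 ('x', np.float64(-72.5), 'y', np.float64(-0.2), 12) [-0.141 -0.141 -0.14 ]
57.7917
```

All five head ends line up at fixture x = -140 mm. The push stops run in a straight line from -154.5 to -155.6 mm, so every tip is at the stop. Next I'll swing the clamp down: push the knob from behind along its arc, then press it down from above.

```bash
python3 - <<'E'
from h import *
Q=R(YF+180)
K=lambda f:np.array([.026-.095*np.cos(np.radians(f)),.07+.095*np.sin(np.radians(f))])
ctrl.goto(fx(.095,.001,.27),Q); ctrl.move_l(fx(.095,.001,.157),.15); ctrl.sleep(.15)
for f in (95,85,75,65,55,47):
    k=K(f); h=ctrl.move_l(fx(k[0]+.030,.001,k[1]-.008),.08,contact_N=25); print(f,h,ctrl.current_contact_force())
    if h: break
k=K(f); ctrl.move_l(fx(k[0]+.045,.001,k[1]),.1); ctrl.move_l(fx(k[0]+.045,.001,.21),.2)
print(ctrl.current_t())
ctrl.goto(fx(-.10,0,.30),Q); ctrl.sleep(.2); im,wp=snap("wrist","cl1")
t,_=snap("top","top3"); s,_=snap("scene","sc3"); cv2.imwrite("pics/cl1m.png",np.hstack([cv2.resize(im,(400,300)),cv2.resize(t[185:300,90:215],(400,300))]))
g=im.max(2); m=(g<45).astype(np.uint8); n,l,st,c=cv2.connectedComponentsWithStats(m)
p=proj("wrist",fx(*[K(47)[0],0,K(47)[1]]),wp); print("expected knob px",p,[ (st[i].tolist(),c[i]) for i in range(1,n) if st[i,4]>100 and np.linalg.norm(c[i]-p)<80])
E
```

```text
95 False [-0.3501  1.016  -0.3592]
85 False [-0.2431  0.1573  0.0236]
75 False [-0.0895  0.3636 -0.2571]
65 False [-0.0779 -0.2171  1.4925]
55 False [-0.8281 -0.1421 -0.1159]
47 False [0.1182 0.386  0.9746]
62.975
expected knob px [281.1134 253.7609] [([273, 240, 17, 52, 629], array([280.8776, 266.8887])), ([186, 276, 83, 32, 2318], array([230.1639, 291.503 ])), ([293, 276, 84, 32, 2335], array([331.2039, 291.5345]))]
```

View pics/cl1m.png

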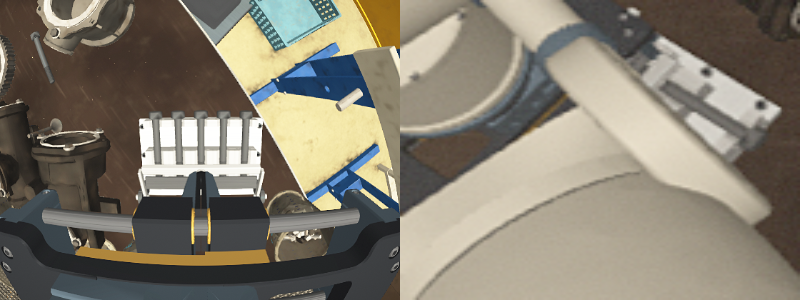

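The left crop shows all five bolts in the grooves, with the clamp bar now swung forward over them at (200,170). Next I'll press the knob down from above.

```bash
python3 - <<'E'
from h import *
Q=R(YF+180)
ctrl.goto(fx(-.048,0,.20),Q); ctrl.move_l(fx(-.048,0,.165),.1); ctrl.sleep(.15)
for x,z in ((-.055,.135),(-.062,.108)):
    h=ctrl.move_l(fx(x,0,z),.04,contact_N=18); p=np.array(ctrl.current_tool_pos()); print(h,"x",(p[:2]-F0)@U,"z",p[2],ctrl.current_contact_force())
    if h and p[2]<.125: break
    ctrl.sleep(.1)
p=ctrl.current_tool_pos(); ctrl.move_l((p[0],p[1],.2),.15)
ctrl.goto(fx(-.17,0,.27),Q); ctrl.sleep(.2); im,wp=snap("wrist","cl2")
for k in range(1,6): print(k,headend(im,wp,GY[k]))
print("knob px exp",proj("wrist",fx(-.062,0,.105),wp),proj("wrist",fx(-.062,0,.119),wp)); print(ctrl.current_t())
m=(im.max(2)<45).astype(np.uint8); n,l,st,c=cv2.connectedComponentsWithStats(m); print([(st[i].tolist(),c[i]) for i in range(1,n) if st[i,4]>100 and abs(c[i][0]-281)<60])
E
```

```text
True x -0.05324939480851271 z 0.14800884988249158 [ 0.8559 -0.4395 -0.148 ]
True x -0.05952893688543162 z 0.11837600613001731 [-3.1647 -1.9169 16.372 ]
1 [-0.1395 -0.14   -0.1405]
2 [-0.1395 -0.14   -0.14  ]
3 [-0.14 -0.14 -0.14]
4 [-0.141  -0.1405 -0.1395]
5 [-0.141 -0.141 -0.14 ]
knob px exp [281.1838 288.1218] [281.2008 294.1795]
68.0167
[([273, 243, 17, 49, 562], array([280.8932, 270.0107])), ([186, 276, 83, 32, 2229], array([230.0637, 291.7236])), ([293, 276, 84, 32, 2246], array([331.3264, 291.7533])), ([0, 305, 560, 93, 14490], array([280.6291, 365.5406]))]
```

The knob top is at z=0.118, which matches clamp down, and it pushed back with 16 N. I'll back off for a final check of the clamp, the leftover bolt and the bystanders.

```bash
python3 - <<'E'
from h import *
ctrl.goto((.46,-.13,.36),R(0)); ctrl.sleep(.3); im,wp=snap("wrist","wb2"); t,_=snap("top","top4"); s,_=snap("scene","sc4")
k=(-.062,0,.105); print("knob exp top",proj("top",fx(*k)),"scene",proj("scene",fx(*k)))
for n,i in (("top",t),("scene",s)):
    e=proj(n,fx(*k)); r0,c0=int(e[1])-25,int(e[0])-25; m=(i[r0:r0+50,c0:c0+50].max(2)<45).astype(np.uint8); q,l,st,c=cv2.connectedComponentsWithStats(m); print(n,[(c[j]+[c0,r0],st[j,4]) for j in range(1,q) if st[j,4]>12])
a=cv2.imread("pics/wb.png"); d=cv2.absdiff(a,im).max(2); print("diff gear,pin,plug",d[165:205,265:305].mean(),d[198:230,320:350].mean(),d[104:140,408:442].mean(), "bg",d[60:100,240:280].mean())
cv2.imwrite("pics/final.png",np.vstack([np.hstack([cv2.resize(s[240:370,280:430],(400,300)),cv2.resize(t[185:300,90:215],(400,300))]),cv2.resize(im[80:240,:],(800,229))]))
print(ctrl.current_t())
E
```

```text
knob exp top [153.8962 243.3026] scene [352.3882 289.1113]
top [(array([153.0638, 243.9149]), np.int32(47))]
scene [(array([351.7037, 289.2037]), np.int32(54))]
diff gear,pin,plug 9.89625 8.596875 14.991013071895425 bg 4.259375
71.0833
```

View pics/final.png

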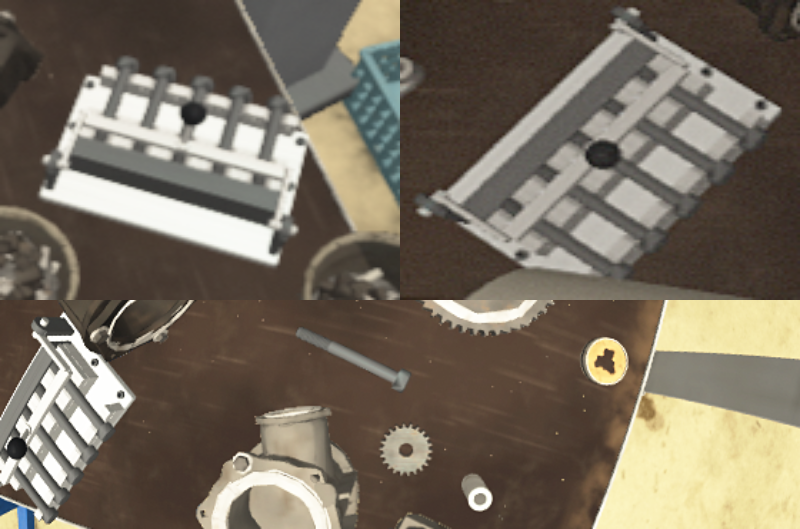

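The final view shows all five bolts under the lowered bar, with the knob at (602,155) within 1 px of the clamp-down prediction. The fourth spare is still on the worktop at (355,360), and the gear, pin and plug haven't moved.

```bash
python3 -c "
from bench import ctrl
print(ctrl.sign_off())"
```

```text
the job is handed in; nothing more can be done
None
```

The job is handed in at about 71 s of the 208 s allowed: all five bolts measured home against the stop, the clamp is fully down on them, the one leftover spare is still on the worktop, and the gear, core plug and piston pin did not visibly move.

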